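# Lock a box of pastels into the counter display lane

### The job

Press the orange release bar of the display lane down with your fingertips just behind the dark red pastel box and keep it held down while you push the box along the lane, past the catch, until it is fully home against the grey end stop. Then let the bar spring back up so that its catch locks the box in, and move clear. Only push the box, do not lift or carry it, and leave the other things on the counter where they are.

Things in the scene. Friction and masses are not known exactly. Their poses are not given: they have to be found in the camera images.
- display_lane: Fixed metal and white display lane, 355x86 mm. Origin on the counter (z=0) on the centre line; +x is the sliding direction, z up. White ledges (lane floor) 24 high; between them a 48 wide trench holds the orange bar. Rails: inner faces y=+-37, outer +-43, 36 high for x=-195..33, 54 high for x=33..160; over x=36..160 lips 51 above the counter reach in to y=+-30, the box slides flat under them.
- release_bar (a joint): How far the orange spring release bar is pressed straight down, m: 0 at rest (up), 0.012 fully down. The whole bar moves down evenly wherever it is pressed. It takes about 3 N to start and 7.5 N to be fully down, and it springs back up when let go.
- bar_pad (a point): Point on the centre line of the bar's flat top, at lane x=-160, behind the box; 23 mm above the counter at rest, 11 when fully down; moves with the bar. The flat top is 43 wide and runs from lane x=-192 to +24 (its fore part is under the box at the start), so a fingertip pressing it can follow the box all the way.
- catch (a point): Midway between the tops of the bar's two orange prongs (the catch); moves with the bar. Prongs: lane x=13..21, |y|=25..34.5 mm; between them the bar's top is flat and free for fingertips. At rest they stand 9 above the lane floor and block the box; with the bar pressed more than 9 they are below the floor and the box slides over.
- stop_face (a point): Point on the face of the grey end stop that the box meets, at lane-floor height (24 above the counter), at x = 150 of the lane's frame.
- pastels: Loose dark red card box, 120 long (its x, along the lane), 66 wide, 24 high, 60 to 130 g. Origin: centre of its underside. Starts on the lane floor, centred across, its front end 3 to 25 mm short of the prongs. Fully home its front end touches the end stop: origin at lane x=90, rear end at x=30, 9 beyond the prongs.
- ink: Bystander: red ink bottle with white cap, 35 diameter, 80 high, standing beside the lane. Origin: centre of its underside.
- stamp: Bystander: wooden rubber stamp, 50x25x72 high, standing beside the lane. Origin: centre of its underside.
- rubber: Bystander: white block eraser in a blue sleeve, 58x24x14, lying beside the lane. Origin: centre of its underside.
- marker: Bystander: white twin-tip marker with black caps, 144 long (its y), 15 thick, lying beside the lane. Origin: centre of its underside.
- nibs: Bystander: small gold-coloured nib tin, 54x36x14, on the counter. Origin: centre of its underside.
Not all that is in view belongs to the job. Of the things like the pastels, leave any that is yellow; of the rest the larger one is meant.

How it is judged (in metres and radians):
On the way, in this order (a step that is already met when the one before it is completed fails the run):
1. the bar is pressed down by the fingers while the box is still in front of the catch (value of joint release_bar above 0.0085 m and contact force between the fingers and release_bar above 0.5 N and x of pastels in the frame of display_lane below -0.04 m), for 0.1 s.
2. half over the catch, the box is being slid with the bar still held down by the fingers (value of joint release_bar above 0.0075 m and contact force between the fingers and release_bar above 0.5 N and x of pastels in the frame of display_lane between 0 and 0.06 m), for 0.05 s.
3. the box is past the catch and home (within 6 mm of the end stop) with the bar still held down by the fingers (value of joint release_bar above 0.0075 m and contact force between the fingers and release_bar above 0.5 N and x of pastels in the frame of display_lane above 0.084 m), for 0.1 s.
At the end, for the whole second after the job is handed in: The box lies flat on the lane floor (within 3 mm, 0.05 rad), at rest, within 6 mm of the end stop; the bar is back up (within 1.5 mm of its rest position), its catch standing behind the box (x of pastels in the frame of display_lane above 0.084 m and z of pastels in the frame of display_lane between 0.021 and 0.027 m and angle between pastels's own z axis and vertical below 0.05 rad and value of joint release_bar below 0.0015 m and linear speed of pastels below 0.01 m/s); the robot touches nothing.
It fails at once if the box is lifted (more than 8 mm off the lane floor) or tipped (over 0.2 rad) (z of pastels in the frame of display_lane above 0.032 m or angle between pastels's own z axis and vertical above 0.2 rad).
It fails at once if another thing on the counter is moved by more than 30 mm or knocked over (distance of any of ink, stamp, rubber, marker, nibs from where it was at the start of the episode above 0.03 m or angle between any of ink, stamp's own z axis and vertical above 0.5 rad).
It also fails if it takes over 45 s, if anything falls off the work surface, if the arm or the gripper's body presses on something with over 40 N, if the wrist force passes 120 N, or if a joint passes its speed limit or range.

### The arm

A 6-joint arm with a two-finger parallel gripper is mounted at the origin on a cart in front of the work surface, level with it; the furniture and walls round the work are solid. World frame = base frame: x ahead of the robot, y to its left, z up, the work surface at z = 0. Lengths are in mm, angles in rad, forces in N, time in s.
With the tool pointing down it reaches from about 300 to 775 mm from the base axis. Payload 14.6 kg.
Tool frame: the origin (TCP) lies at the very end of the fingers, on their centre line; the grasp point (between the pads) lies 19 mm behind it; z points along the fingers, y is the line along which they close (so a half turn about z gives the same grasp; the last joint's range is limited). The gripper opens to 94 mm and grips with 3 to 60 N. Pads are 16 mm wide; open, the fingers measure 119 mm over their backs; the gripper's body (75 mm by 177 mm) begins 78 mm behind the grasp point.
Start: joints at [-1.382, 0.3, 1.521, -0, 1.321, -0.067], TCP at [139.154, -532.095, 205.446] pointing down, gripper open.
Joint ranges: [-3.03, 3.03], [-0.79, 2.21], [0.23, 2.52], [-1.04, 4.18], [0, 3.07], [-2.55, 2.55]. Speed limits (rad/s): [2.22, 2.22, 2.57, 3.14, 3.14, 3.14].

### API

Orientations are given as [roll, pitch, yaw] about the fixed x, y, z axes, in that order (R = Rz(yaw) Ry(pitch) Rx(roll)).
In Python, from cell import manip gives the robot as it stands.
- The arm moves only by the tool servo_tool, never from a script. Its argument "motion" is a list that holds one entry, the list of rows, each a list of 7 numbers: the shift along the world's x, y, z as a fraction of full scale, then the turn, a rotation vector about the world's x, y, z as a fraction of full scale, then the closure, from 0 (fully open) to 1 (shut). In form: [[[x, y, z, rx, ry, rz, gripper], ...]]. A call has 1 to 10 rows; each row is the pose to reach, as a shift and turn from the pose commanded when the call began, turning the shorter way round; what a row does not reach only later rows make up. Full scale, the value 1, is 0.5 m for a shift and pi rad for a turn. A row lasts 1/10 s, in which the tool goes at most 50 mm and 8.59 degrees, less where a joint would pass 70% of its speed; a pose out of reach is approached as far as the arm can. A call with a number of a shift or a turn outside -1 to 1 is refused whole. A call with a gripper value outside its range is refused whole. The fingers move at their own pace and stop on an object; "newtons" is the grip in N (left out, the last holds). Time passes only in rows, so rows that repeat a pose let the fingers close. It gives the time, the measured TCP pose, the force, the opening and the grip force at its end, in the units of the state.
- manip.read_state(): the state, without advancing time (a new reading comes with each control period).
- manip.camera(name): name is "side" or "top"; returns a dict with "frame" (400x640x3 uint8, red, green, blue), "range_z" (400x640 float32, mm along the optical axis (not along the pixel's ray), 0 where there is no reading), "vfov" (degrees; the focal length in pixels is half the picture's height over the tangent of half this angle, whatever the lens; pixels are square), "cx", "cy" (the principal point, pixels), "cam_to_world" (4x4, takes a point from camera to world coordinates). Camera axes: x right, y down, z forward; pixel columns grow to the right and rows downward; lengths in mm; the calibration is good to about 2 mm. A picture is of the moment at which its call begins.
- manip.sign_off(): hands the job in; it is judged then, once.
The state is a dict: "clock": time; "joints": joint angles; "qd": joint speeds; "effort": joint torques, N m; "eef_pos": TCP position; "eef_rot": TCP orientation; "wrist_force": force on the tool from outside, world axes, zero at the start; "moment": the same for the moment, N m; "finger_gap": finger opening in mm; "finger_force": force on a finger pad.
Only numpy, scipy, OpenCV 4.12 (cv2) and the standard library are available. Lean on these libraries where they do the work, as an engineer would, in place of code of your own. Each camera call takes 0.05 s, during which the arm holds its last target. There are 200 camera calls.

## Working session

There is one attempt and no reset: what is moved stays moved. The work goes in short steps, Python scripts to look and compute and a tool call to move; the robot and the scene stay as the last step left them, time stands still between calls to the robot, and variables do not carry over. Pictures are saved under pics/ and viewed, at most 10 in all, crops included, and the job is handed in when it is done.

Besides the shell and the picture viewer there is one more tool, called after "Emit:" as a command line: name --argument value ..., lists and objects as JSON in quotes. servo_tool: Moves the arm, as the interface text tells. Its arguments: {"type":"object","properties":{"motion":{"type":"array"},"newtons":{"type":"number"}},"required":["motion"]}

```bash
mkdir -p pics
python3 - <<'E'
from cell import manip
import cv2,numpy as np
for n in("top","side"):
    c=manip.camera(n); cv2.imwrite(f"pics/{n}0.png",c["frame"][:,:,::-1]); np.savez(f"{n}0.npz",**c)
    print(n,c["vfov"],c["cx"],c["cy"],c["cam_to_world"].round(3).tolist())
print(manip.read_state())
E
```

```text
top 45.61932951509693 323.58350767263516 197.5485913649474 [[0.009, -0.98, 0.2, 310.915], [-1.0, -0.009, 0.004, -101.686], [-0.002, -0.2, -0.98, 1231.905], [0.0, 0.0, 0.0, 1.0]]
side 55.77008784788765 319.1158686273783 205.96167076438786 [[-0.992, -0.084, 0.093, 454.598], [-0.124, 0.557, -0.822, 579.824], [0.017, -0.827, -0.563, 542.634], [0.0, 0.0, 0.0, 1.0]]
{'clock': 0.1, 'joints': array([-1.38161543e+00,  3.00385409e-01,  1.52149460e+00,  2.28599156e-05,
        1.32068332e+00, -6.65699748e-02]), 'qd': array([ 0.00091153, -0.00114658, -0.00159169, -0.00122467,  0.0014722 ,
       -0.0001279 ]), 'effort': array([ 1.95968700e-03, -5.32639182e+01, -3.53283870e+01,  7.09218532e-02,
        2.34642229e-02, -6.30741829e-05]), 'eef_pos': array([ 139.11194962, -531.88848212,  204.96991583]), 'eef_rot': array([-3.14062561e+00, -8.66635167e-05,  2.55745156e-01]), 'wrist_force': array([ 0.95753587, -0.34364064,  0.23048794]), 'moment': array([ 0.00091193,  0.03162149, -0.02613904]), 'finger_force': 0.0, 'finger_gap': 93.9426182079839}
```

View pics/top0.png

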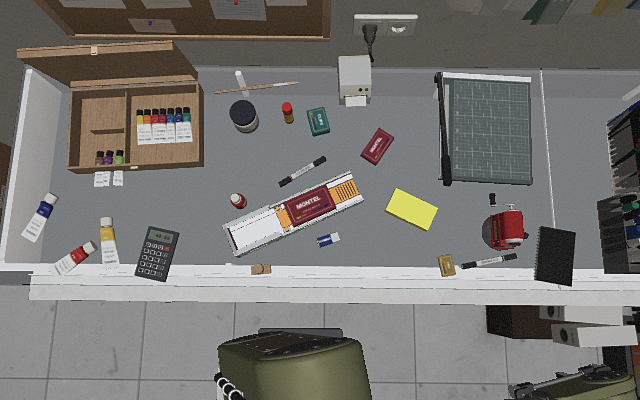

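View pics/side0.png

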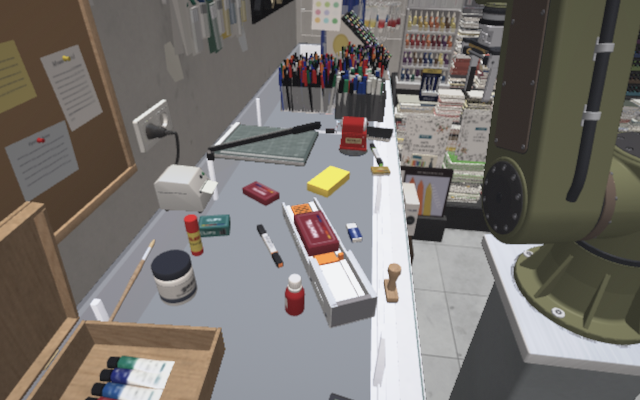

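Candidates for the box: dark red in the lane at top (308,204), a smaller dark red one at (377,146), yellow at (411,209) and green at (318,121). The description fits the one in the lane. Next I measure it and check it in one crop.

```bash
cat > h.py <<'E'
import cv2,numpy as np
def world(c,plane=None):
    h,w=c["range_z"].shape; f=h/2/np.tan(np.radians(float(c["vfov"]))/2)
    v,u=np.mgrid[:h,:w]; d=np.stack([(u-c["cx"])/f,(v-c["cy"])/f,np.ones((h,w))],-1)
    T=c["cam_to_world"]; D=d@T[:3,:3].T
    s=c["range_z"] if plane is None else (plane-T[2,3])/D[...,2]
    return T[:3,3]+D*s[...,None]
def biggest(m):
    n,l,s,_=cv2.connectedComponentsWithStats(m.astype(np.uint8)); return l==1+np.argmax(s[1:,4])
E
python3 - <<'E'
from h import *
c=dict(np.load("top0.npz")); P=world(c); f=c["frame"]; hsv=cv2.cvtColor(f,cv2.COLOR_RGB2HSV)
v,u=np.mgrid[:400,:640]; roi=(u>215)&(u<370)&(v>165)&(v<262)
H,S,V=[hsv[...,i].astype(int) for i in range(3)]
red=roi&((H<8)|(H>170))&(S>120)&(u>260)
red=biggest(cv2.morphologyEx(red.astype(np.uint8),cv2.MORPH_CLOSE,np.ones((5,5))))
rect=lambda p:cv2.minAreaRect(p.astype(np.float32))
print("box z",np.median(P[red][:,2])); print("box",rect(world(c,48)[red][:,:2]))
lane=biggest(roi&(P[...,2]>12)&(P[...,2]<70)); lp=P[lane]
r=rect(lp[:,:2]);print("lane",r,cv2.boxPoints(r).round().tolist())
o=roi&(H>9)&(H<22)&(S>130)&(V>150)
ax=None
(cx,cy),(w,h),a=r
a=np.radians(a if w>h else a+90); e=np.array([np.cos(a),np.sin(a)]); e*=np.sign(e[1]); n=np.array([-e[1],e[0]])
print("dir",e,"yaw",np.arctan2(e[1],e[0]))
for nm,m in(("orange",o),("red",red),("lane",lane)):
    q=P[m][:,:2]-[cx,cy]; print(nm,m.sum(),np.percentile(q@e,[1,50,99]).round(),np.percentile(q@n,[1,50,99]).round(),np.median(P[m][:,2]))
# height profile
s=(lp[:,:2]-[cx,cy])@e; t=(lp[:,:2]-[cx,cy])@n
for k in range(-180,180,20):
    m=(s>=k)&(s<k+20); print(k,[ (np.percentile(lp[m&(t>=b)&(t<b+11),2],60).round() if (m&(t>=b)&(t<b+11)).any() else None) for b in range(-44,44,11)])
im=cv2.resize(f[160:265,210:375],None,fx=4.8,fy=4.8,interpolation=cv2.INTER_CUBIC)
cv2.imwrite("pics/crop.png",im[:,:,::-1])
E
```

```text
box z 48.907106676442254
box ((532.570556640625, -61.32740783691406), (68.16876983642578, 119.44141387939453), 25.0357608795166)
lane ((514.8488159179688, -20.991485595703125), (91.11387634277344, 354.8995666503906), 25.553020477294922) [[397.0, 119.0], [550.0, -201.0], [632.0, -161.0], [479.0, 159.0]]
dir [-0.43134615  0.90218651] yaw 2.016780667953226
orange 470 [-173. -113.   40.] [-31.   1.  31.] 23.665638359682703
red 1237 [-101.  -43.   15.] [-32.   2.  33.] 48.907106676442254
lane 4825 [-172.    7.  174.] [-43.   0.  44.] 32.51628046237647
-180 [np.float64(36.0), np.float64(25.0), np.float64(24.0), np.float64(23.0), np.float64(24.0), np.float64(26.0), np.float64(24.0), np.float64(36.0)]
-160 [np.float64(34.0), np.float64(24.0), np.float64(24.0), np.float64(25.0), np.float64(25.0), np.float64(24.0), np.float64(25.0), np.float64(35.0)]
-140 [np.float64(36.0), np.float64(24.0), np.float64(24.0), np.float64(24.0), np.float64(24.0), np.float64(23.0), np.float64(25.0), np.float64(34.0)]
-120 [np.float64(36.0), np.float64(27.0), np.float64(26.0), np.float64(25.0), np.float64(25.0), n
[... 1433 characters left out ...]
float64(22.0), np.float64(23.0), np.float64(22.0), np.float64(23.0), np.float64(55.0), np.float64(54.0)]
100 [np.float64(54.0), np.float64(25.0), np.float64(22.0), np.float64(22.0), np.float64(22.0), np.float64(23.0), np.float64(55.0), np.float64(54.0)]
120 [np.float64(54.0), np.float64(25.0), np.float64(23.0), np.float64(22.0), np.float64(23.0), np.float64(23.0), np.float64(54.0), np.float64(54.0)]
140 [np.float64(54.0), np.float64(24.0), np.float64(22.0), np.float64(22.0), np.float64(22.0), np.float64(22.0), np.float64(55.0), np.float64(54.0)]
160 [np.float64(54.0), np.float64(54.0), np.float64(52.0), np.float64(53.0), np.float64(53.0), np.float64(51.0), np.float64(55.0), np.float64(53.0)]
```

View pics/crop.png

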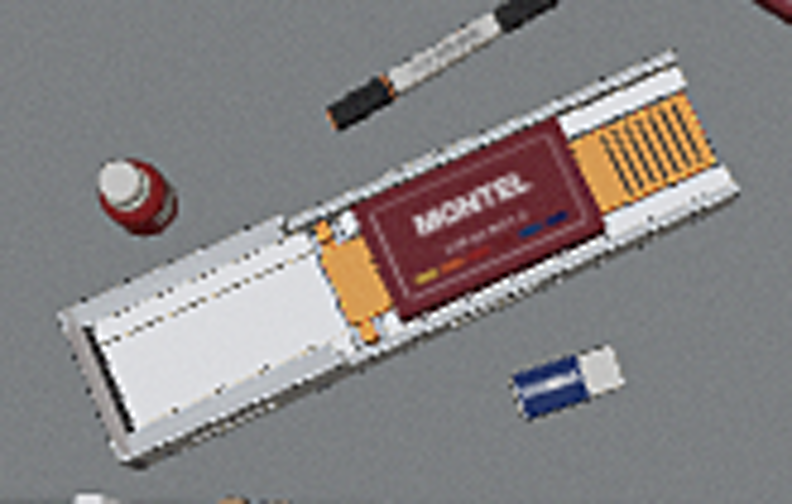

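The crop shows the dark red "MONTEL" box in the lane. The orange prongs are at its left, around crop (345,285), the grey stop is at far left, and the ridged free part of the bar is at right, around (650,155). So the box slides along +y/-x, yaw 2.017. The measured sizes match: lane 355 long, box 119x68 with its top at 49. The box origin is at lane x≈-60, so its rear is at -120. I'll aim to press at lane x≈-150, which is world (572,-140).

Emit:
servo_tool --motion '[[[0.866,0.783,0,0,0,0.56,1],[0.866,0.783,0,0,0,0.56,1],[0.866,0.783,0,0,0,0.56,1],[0.866,0.783,0,0,0,0.56,1],[0.866,0.783,0,0,0,0.56,1],[0.866,0.783,0,0,0,0.56,1],[0.866,0.783,0,0,0,0.56,1],[0.866,0.783,0,0,0,0.56,1],[0.866,0.783,0,0,0,0.56,1],[0.866,0.783,0,0,0,0.56,1]]]' --newtons 5

```text
clock: 1.1
eef_pos: [511.2, -195.0, 205.3]
eef_rot: [-3.141, -0.0, 1.762]
wrist_force: [0.3, -1.5, 0.5]
finger_gap: 17.9
finger_force: 0.0
```

Emit:
servo_tool --motion '[[[0.1,0.09,0,0,0,0.06,1],[0.1,0.09,0,0,0,0.08,1],[0.1,0.09,-0.1,0,0,0.08,1],[0.1,0.09,-0.2,0,0,0.08,1],[0.1,0.09,-0.25,0,0,0.08,1],[0.1,0.09,-0.25,0,0,0.08,1],[0.1,0.09,-0.25,0,0,0.08,1]]]'

```text
clock: 1.8
eef_pos: [560.4, -151.9, 81.3]
eef_rot: [3.141, 0.0, 2.007]
wrist_force: [0.5, 0.4, 1.1]
finger_gap: 1.2
finger_force: 0.0
```

Run:
```python
from cell import manip
import cv2,numpy as np
s=manip.read_state(); print(s["eef_pos"],s["eef_rot"],s["finger_gap"],s["wrist_force"],s["joints"])
a=manip.camera("top")["frame"][150:260,210:370]; c=manip.camera("side"); b=c["frame"][180:330,250:410]
np.savez("side1.npz",**c)
im=np.hstack([cv2.resize(a,(400,275)),cv2.resize(b,(400,375))[:275]]) if 0 else np.vstack([cv2.resize(a,(400,275)),cv2.resize(b[:120],(400,300))])
cv2.imwrite("pics/c1.png",im[:,:,::-1])
```

```text
[ 560.37924159 -151.912683     81.31241938] [3.14131652e+00 2.33847400e-04 2.00705695e+00] 1.1784345498844446 [0.50770264 0.40859818 1.10166263] [-3.27816492e-01  4.94106053e-01  1.55613763e+00  2.50346137e-05
  1.09098780e+00 -7.64088697e-01]
```

View pics/c1.png

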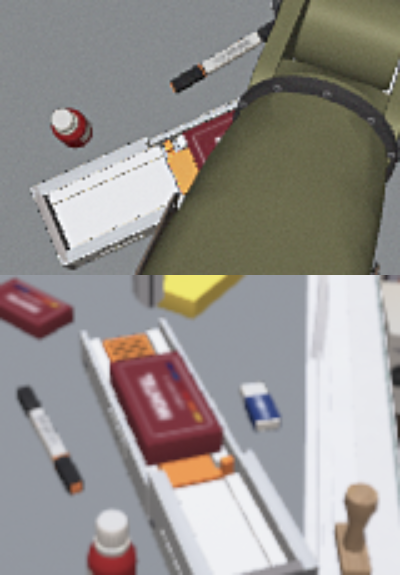

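The top view is covered by the arm. The side view shows the bar free behind the box, with nothing disturbed. By the state, the tool is 15 mm off the lane centre line, so I correct that and go down to just above the bar.

Emit:
servo_tool --motion '[[[0.028,0.013,0,0,0,0.003,1],[0.028,0.013,0,0,0,0.003,1],[0.028,0.013,-0.05,0,0,0.003,1],[0.028,0.013,-0.09,0,0,0.003,1],[0.028,0.013,-0.1,0,0,0.003,1],[0.028,0.013,-0.1,0,0,0.003,1]]]'

```text
clock: 2.5
eef_pos: [573.9, -145.4, 30.8]
eef_rot: [-3.142, -0.0, 2.016]
wrist_force: [0.1, -0.9, 0.6]
finger_gap: 0.8
finger_force: 0.0
```

Run:
```python
from cell import manip
import cv2,numpy as np
s=manip.read_state(); print(s["eef_pos"],s["eef_rot"],s["finger_gap"],s["wrist_force"])
c=manip.camera("side"); b=c["frame"][110:290,230:430]
cv2.imwrite("pics/c2.png",cv2.resize(b,(640,576),interpolation=cv2.INTER_CUBIC)[:,:,::-1])
```

```text
[ 573.90726663 -145.41904638   30.84484077] [-3.14151339e+00 -6.00241978e-05  2.01638313e+00] 0.7884430159486054 [ 0.10946873 -0.93655784  0.56773176]
```

View pics/c2.png

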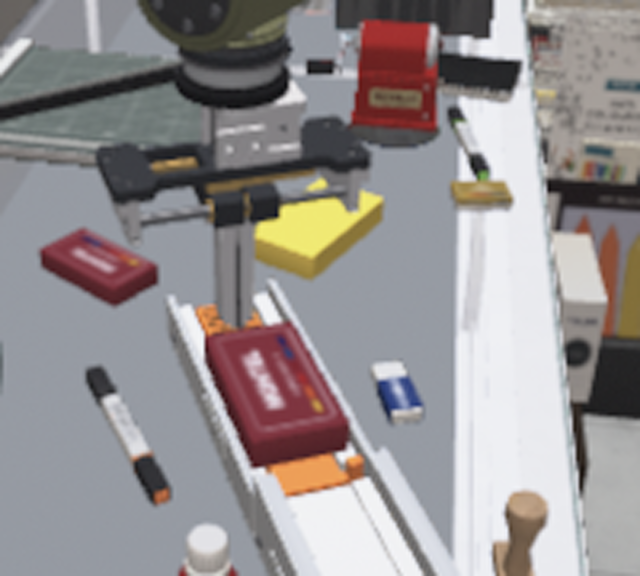

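The picture shows the closed fingers centred over the ridged bar at (237,320), just behind the box and clear of the rails. Now I press down.

Emit:
servo_tool --motion '[[[0,0,-0.014,0,0,0,1],[0,0,-0.024,0,0,0,1],[0,0,-0.032,0,0,0,1],[0,0,-0.038,0,0,0,1],[0,0,-0.038,0,0,0,1],[0,0,-0.038,0,0,0,1],[0,0,-0.038,0,0,0,1]]]'

```text
clock: 3.25
eef_pos: [574.7, -145.6, 12.1]
eef_rot: [3.14, 0.001, 2.017]
wrist_force: [2.0, -0.9, 5.1]
finger_gap: 0.4
finger_force: 3.1
```

Emit:
servo_tool --motion '[[[-0.004,0.009,-0.002,0,0,0,1],[-0.013,0.027,-0.002,0,0,0,1],[-0.022,0.045,-0.002,0,0,0,1],[-0.03,0.063,-0.002,0,0,0,1],[-0.038,0.079,-0.002,0,0,0,1],[-0.045,0.094,-0.002,0,0,0,1],[-0.052,0.108,-0.002,0,0,0,1],[-0.058,0.122,-0.002,0,0,0,1],[-0.065,0.135,-0.002,0,0,0,1],[-0.065,0.135,-0.002,0,0,0,1]]]'

```text
clock: 4.25
eef_pos: [542.0, -77.5, 11.2]
eef_rot: [3.14, 0.001, 2.017]
wrist_force: [0.3, 1.8, 8.6]
finger_gap: 0.4
finger_force: 4.2
```

Run:
```python
from cell import manip
import cv2,numpy as np
s=manip.read_state(); p=s["eef_pos"]; print(p,s["wrist_force"])
q=p[:2]-[514.85,-21]; e=np.array([-.43135,.90219]); print("lane",q@e-17.5,q@[-e[1],e[0]])
c=manip.camera("side"); b=c["frame"][150:330,230:430]
cv2.imwrite("pics/c3.png",cv2.resize(b,(640,576),interpolation=cv2.INTER_CUBIC)[:,:,::-1])
```

```text
[542.00371983 -77.48652032  11.19732098] [0.31375066 1.80753454 8.5730773 ]
lane -80.17433081904959 -0.13235395576290213
```

View pics/c3.png

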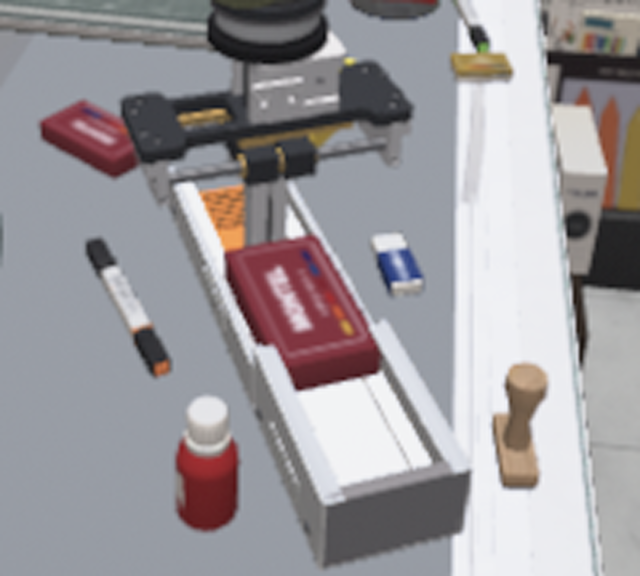

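The box front has passed the catch at about (320,380) and is entering under the lips straight, with the fingers behind it on the depressed bar. I'll keep pushing, about 90 mm more.

Emit:
servo_tool --motion '[[[-0.006,0.013,0,0,0,0,1],[-0.015,0.031,0,0,0,0,1],[-0.024,0.05,0,0,0,0,1],[-0.034,0.07,0,0,0,0,1],[-0.043,0.09,0,0,0,0,1],[-0.052,0.108,0,0,0,0,1],[-0.06,0.126,0,0,0,0,1],[-0.068,0.142,0,0,0,0,1],[-0.076,0.158,0,0,0,0,1],[-0.078,0.162,0,0,0,0,1]]]'

```text
clock: 5.3
eef_pos: [503.3, 3.3, 11.3]
eef_rot: [3.14, 0.002, 2.017]
wrist_force: [2.1, -4.9, 6.6]
finger_gap: 0.6
finger_force: 3.7
```

Emit:
servo_tool --motion '[[[-0.002,0.004,0,0,0,0,1],[-0.004,0.008,0,0,0,0,1],[-0.006,0.012,0,0,0,0,1],[-0.008,0.016,0,0,0,0,1],[-0.009,0.019,0,0,0,0,1],[-0.01,0.021,0,0,0,0,1],[-0.01,0.021,0,0,0,0,1]]]'

```text
clock: 6.0
eef_pos: [500.4, 9.3, 11.4]
eef_rot: [3.138, 0.009, 2.017]
wrist_force: [15.1, -40.3, -3.8]
finger_gap: 0.3
finger_force: 23.0
```

Run:
```python
from cell import manip
import cv2,numpy as np
s=manip.read_state(); p=s["eef_pos"]; print(p,s["wrist_force"])
q=p[:2]-[514.85,-21]; e=np.array([-.43135,.90219]); print("lane",q@e-17.5,q@[-e[1],e[0]],"push",-s["wrist_force"][:2]@e)
c=manip.camera("side"); b=c["frame"][170:330,250:430]
cv2.imwrite("pics/c4.png",cv2.resize(b,(648,576),interpolation=cv2.INTER_CUBIC)[:,:,::-1])
```

```text
[500.44626181   9.31071409  11.41572103] [ 15.0577676  -40.25625652  -3.80988149]
lane 16.059075611994636 -0.07961796904623093 push 42.81396012493263
```

View pics/c4.png

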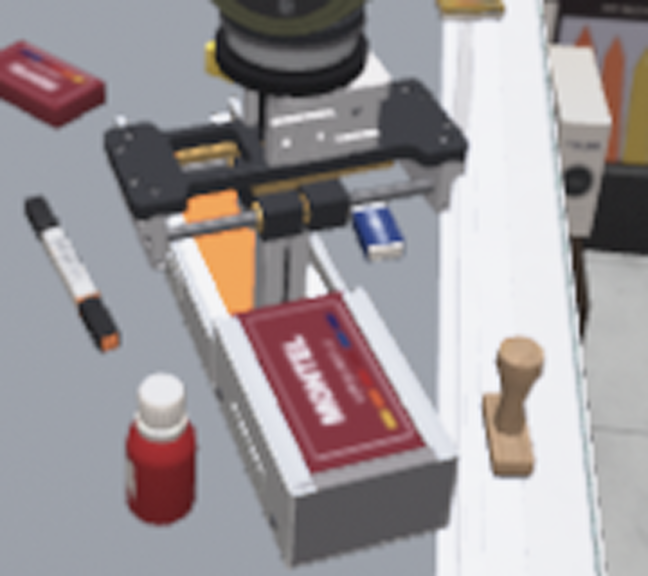

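The box is flush against the grey end stop at about (370,470), and the push force jumped to 43 N, so it is home. I relax the push with the bar still held, back off, then let the bar rise vertically.

Emit:
servo_tool --motion '[[[0.003,-0.007,0,0,0,0,1],[0.004,-0.008,0,0,0,0,1],[0.004,-0.008,0,0,0,0,1],[0.012,-0.026,0,0,0,0,1],[0.02,-0.042,0,0,0,0,1],[0.02,-0.042,0,0,0,0,1],[0.02,-0.042,0.012,0,0,0,1],[0.02,-0.042,0.026,0,0,0,1],[0.02,-0.042,0.06,0,0,0,1],[0.02,-0.042,0.14,0,0,0,1]]]'

```text
clock: 7.05
eef_pos: [505.5, -7.1, 78.7]
eef_rot: [-3.136, -0.003, 2.017]
wrist_force: [0.4, 0.3, 0.7]
finger_gap: 0.8
finger_force: 0.0
```

Emit:
servo_tool --motion '[[[0,0,0.09,0,0,0,1],[0.06,-0.08,0.18,0,0,0,1],[0.12,-0.18,0.2,0,0,0,1],[0.12,-0.27,0.2,0,0,0,1],[0.12,-0.36,0.2,0,0,0,1],[0.12,-0.45,0.2,0,0,0,1],[0.12,-0.45,0.2,0,0,0,1],[0.12,-0.45,0.2,0,0,0,1]]]'

```text
clock: 7.85
eef_pos: [566.9, -233.2, 179.8]
eef_rot: [-3.141, -0.001, 2.014]
wrist_force: [0.9, 0.4, -0.5]
finger_gap: 0.7
finger_force: 0.0
```

Run:
```python
from cell import manip
from h import *
s=manip.read_state(); print(s["clock"],s["eef_pos"],s["wrist_force"])
c=manip.camera("top"); P=world(c,48); f=c["frame"]; hsv=cv2.cvtColor(f,cv2.COLOR_RGB2HSV).astype(int)
v,u=np.mgrid[:400,:640]; roi=(u>240)&(u<370)&(v>165)&(v<262)
m=biggest(roi&((hsv[...,0]<8)|(hsv[...,0]>170))&(hsv[...,1]>120)); print(cv2.minAreaRect(P[m][:,:2].astype(np.float32)))
e=np.array([-.43135,.90219]); q=(P[m][:,:2]-[514.85,-21])@e-17.5; print("box lane x",np.percentile(q,[1,50,99]))
b=manip.camera("side")["frame"][190:330,250:430]; a=f[160:265,210:370]
cv2.imwrite("pics/c5.png",np.vstack([cv2.resize(a,(420,276)),cv2.resize(b,(420,324))])[:,:,::-1])
```

```text
7.85 [ 566.92653607 -233.19875366  179.7677875 ] [ 0.86698583  0.35266254 -0.53436028]
((475.508544921875, 67.43574523925781), (67.18090057373047, 110.48551177978516), 20.021087646484375)
box lane x [ 27.53235377  73.47915459 132.45856209]
```

View pics/c5.png

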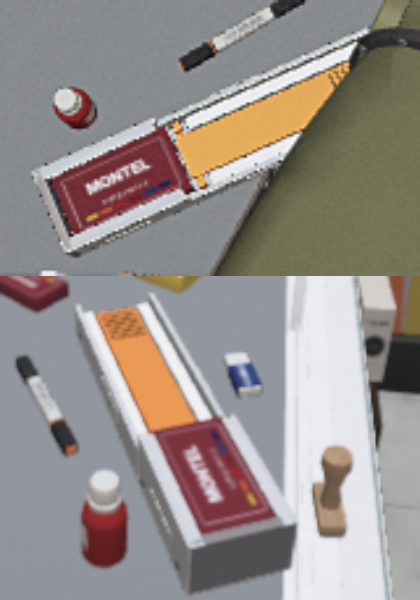

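Run:
```python
from cell import manip
from h import *
c=manip.camera("top"); c0=dict(np.load("top0.npz"))
e=np.array([-.43135,.90219]); n=np.array([-e[1],e[0]])
for k in(c0,c):
    D=world(k); P=world(k,48)
    hs=cv2.cvtColor(k["frame"],cv2.COLOR_RGB2HSV).astype(int); q=P[...,:2]-[514.85,-21]; x=q@e-17.5; t=q@n
    m=(abs(t)<22)&(x>-160)&(x<175)&((hs[...,0]<8)|(hs[...,0]>170))&(hs[...,1]>120); m=biggest(m)
    print("red x",x[m].min(),x[m].max(),"mid",(x[m].min()+x[m].max())/2)
    qd=D[...,:2]-[514.85,-21]; xd=qd@e-17.5; td=qd@n
    for a in range(120,164,3):
        s=(abs(td)<15)&(xd>=a)&(xd<a+3)&(D[...,2]<70); print(a,s.sum(),D[s][:,2].mean().round(1),k["frame"][s].mean(0).round(),end="; ")
    print()
cv2.imwrite("pics/c6.png",cv2.resize(c["frame"][195:265,215:295],(800,600)[:2] if 0 else (640,560),interpolation=cv2.INTER_NEAREST)[:,:,::-1])
```

```text
red x -120.28346560520733 -11.565399605300676 mid -65.924432605254
120 12 22.4 [218. 219. 222.]; 123 15 21.9 [218. 219. 223.]; 126 14 21.2 [218. 219. 222.]; 129 13 21.3 [218. 219. 222.]; 132 14 22.5 [218. 219. 222.]; 135 13 22.6 [219. 219. 223.]; 138 15 21.0 [218. 219. 223.]; 141 12 22.1 [219. 220. 223.]; 144 14 22.6 [224. 225. 229.]; 147 19 27.2 [162. 162. 165.]; 150 29 44.9 [95. 92. 92.]; 153 17 55.2 [159. 154. 153.]; 156 13 55.0 [152. 148. 147.]; 159 4 53.7 [111. 110. 112.]; 162 0 nan [nan nan nan]; 
red x 26.90805430178233 136.14852650307307 mid 81.5282904024277
120 16 48.9 [114.  46.  54.]; 123 13 50.1 [113.  46.  55.]; 126 15 48.9 [114.  45.  54.]; 129 14 48.2 [114.  44.  54.]; 132 14 49.6 [114.  46.  54.]; 135 15 48.6 [141.  89.  96.]; 138 14 48.8 [130.  69.  78.]; 141 16 49.1 [116.  44.  53.]; 144 11 49.1 [110.  46.  53.]; 147 13 40.5 [51. 53. 53.]; 150 24 47.1 [120. 118. 118.]; 153 12 55.3 [175. 169. 169.]; 156 16 54.1 [168. 163. 162.]; 159 4 53.0 [121. 120. 124.]; 162 0 nan [nan nan nan]; <stdin>:12: RuntimeWarning: Mean of empty slice.
  ret = ret.dtype.type(ret / rcount)
  ret = um.true_divide(
```

View pics/c6.png

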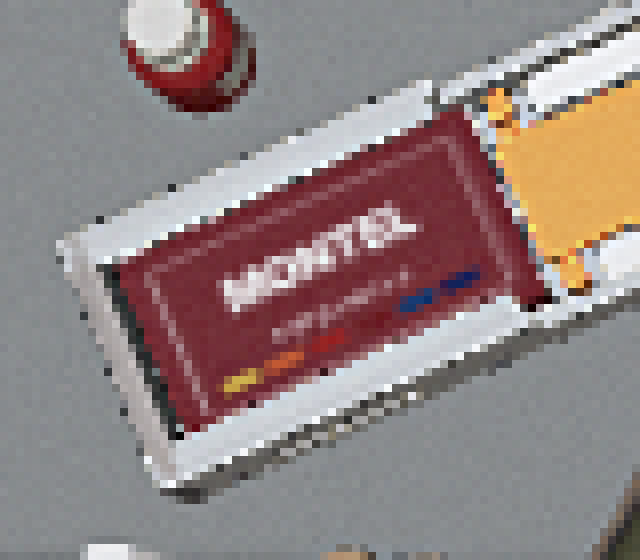

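Run:
```python
from cell import manip
from h import *
e=np.array([-.43135,.90219]); n=np.array([-e[1],e[0]])
k=manip.camera("top"); f=200/np.tan(np.radians(k["vfov"]/2)); W=np.linalg.inv(k["cam_to_world"])
X=np.arange(0,170,.25)
for t in(-24,-16,-8,0,8,16,24):
    p=np.array([514.85,-21])+np.outer(X+17.5,e)+t*n
    q=np.c_[p,np.full(len(X),48),np.ones(len(X))]@W.T
    uv=np.c_[k["cx"]+f*q[:,0]/q[:,2],k["cy"]+f*q[:,1]/q[:,2]].astype(np.float32)
    I=cv2.remap(k["frame"],uv[None,:,0].copy(),uv[None,:,1].copy(),cv2.INTER_LINEAR)[0].astype(float)
    r=I[:,0]-I[:,1]   # redness of the box ~70; white/dark ~0, orange ~80
    b=I[:,2]          # blue: orange/red low; white high
    fr=X[(X>135)&(r>34)].max(); L=I.mean(1); wall=X[(X>fr)&(L>110)].min()
    g=(X>15)&(X<40); pk=X[g][np.argmax(b[g])]; rear=X[(X>pk)&(r>34)].min()
    print(t,"rear",rear,"front",fr,"wall top edge",wall)
```

```text
-24 rear 26.75 front 147.0 wall top edge 150.75
-16 rear 27.0 front 146.0 wall top edge 151.0
-8 rear 26.25 front 146.25 wall top edge 151.5
0 rear 27.0 front 146.5 wall top edge 151.75
8 rear 27.25 front 145.75 wall top edge 151.25
16 rear 26.25 front 146.5 wall top edge 151.25
24 rear 26.75 front 146.0 wall top edge 146.25
```

Subpixel edges put the box at lane x 26.8..146.3 and the stop face at about 150. The catch is up, but there may be a gap of about 3.5 mm, inside the 6 mm tolerance but close. I'll nudge the box gently with the fingertips above the raised bar, between the prongs.

Emit:
servo_tool --motion '[[[-0.03,0.1,0,0,0,0,1],[-0.06,0.2,0,0,0,0,1],[-0.09,0.3,0,0,0,0,1],[-0.11,0.4,-0.05,0,0,0,1],[-0.126,0.463,-0.1,0,0,0,1],[-0.126,0.463,-0.15,0,0,0,1],[-0.126,0.463,-0.18,0,0,0,1],[-0.126,0.463,-0.18,0,0,0,1],[-0.126,0.463,-0.18,0,0,0,1]]]'

```text
clock: 8.95
eef_pos: [504.7, -0.2, 91.1]
eef_rot: [3.141, 0.0, 2.017]
wrist_force: [-0.5, -0.3, 0.5]
finger_gap: 0.6
finger_force: 0.0
```

Emit:
servo_tool --motion '[[[0.003,-0.006,-0.05,0,0,0,1],[0.003,-0.006,-0.09,0,0,0,1],[0.003,-0.006,-0.116,0,0,0,1],[0.003,-0.006,-0.118,0,0,0,1],[0.003,-0.006,-0.118,0,0,0,1]]]'

```text
clock: 9.45
eef_pos: [506.5, -3.8, 32.3]
eef_rot: [3.141, 0.0, 2.017]
wrist_force: [0.5, -0.2, -0.4]
finger_gap: 0.5
finger_force: 0.0
```

Emit:
servo_tool --motion '[[[-0.003,0.006,0,0,0,0,1],[-0.006,0.013,0,0,0,0,1],[-0.009,0.019,0,0,0,0,1],[-0.011,0.023,0,0,0,0,1],[-0.011,0.023,0,0,0,0,1]]]'

```text
clock: 9.95
eef_pos: [500.5, 8.1, 31.6]
eef_rot: [3.141, 0.0, 2.017]
wrist_force: [0.4, -0.2, 0.3]
finger_gap: 0.7
finger_force: 0.0
```

Emit:
servo_tool --motion '[[[-0.001,0.002,0,0,0,0,1],[-0.002,0.004,0,0,0,0,1],[-0.002,0.004,0,0,0,0,1]]]'

```text
clock: 10.25
eef_pos: [499.5, 9.8, 31.4]
eef_rot: [-3.142, 0.0, 2.017]
wrist_force: [-0.7, 0.5, 0.9]
finger_gap: 0.8
finger_force: 0.0
```

Emit:
servo_tool --motion '[[[-0.001,0.002,0,0,0,0,1],[-0.001,0.002,0,0,0,0,1]]]'

```text
clock: 10.45
eef_pos: [499.0, 10.8, 31.4]
eef_rot: [-3.142, -0.0, 2.017]
wrist_force: [0.4, -0.4, -1.4]
finger_gap: 0.8
finger_force: 0.0
```

No contact yet at lane x≈18, while the earlier 43 N stall was at 16. So that stall was the fingertip meeting the end of the trench, not the box meeting the stop. I'll nudge on until I feel the stop.

Emit:
servo_tool --motion '[[[-0.001,0.002,0,0,0,0,1],[-0.002,0.004,0,0,0,0,1],[-0.002,0.004,0,0,0,0,1]]]'

```text
clock: 10.75
eef_pos: [498.4, 12.0, 31.6]
eef_rot: [3.141, 0.002, 2.017]
wrist_force: [1.4, -7.9, -0.9]
finger_gap: 0.9
finger_force: 3.9
```

Emit:
servo_tool --motion '[[[-0.001,0.002,0,0,0,0,1],[-0.001,0.002,0,0,0,0,1]]]'

```text
clock: 10.95
eef_pos: [498.3, 12.1, 31.9]
eef_rot: [3.141, 0.003, 2.017]
wrist_force: [3.9, -15.7, 0.6]
finger_gap: 0.6
finger_force: 7.9
```

Emit:
servo_tool --motion '[[[-0.001,0.002,0,0,0,0,1],[-0.001,0.002,0,0,0,0,1]]]'

```text
clock: 11.15
eef_pos: [498.3, 12.2, 32.1]
eef_rot: [3.14, 0.005, 2.017]
wrist_force: [5.1, -23.1, -0.1]
finger_gap: 0.5
finger_force: 11.9
```

The force now builds with no travel, so the box is home against the stop. I ease off, then press the bar once more well behind the box so the "home with bar held" condition is met beyond doubt. Then I release and clear off.

Emit:
servo_tool --motion '[[[0.003,-0.006,0,0,0,0,1],[0.006,-0.012,0,0,0,0,1],[0.018,-0.036,0,0,0,0,1],[0.034,-0.072,0,0,0,0,1],[0.034,-0.072,-0.016,0,0,0,1],[0.034,-0.072,-0.03,0,0,0,1],[0.034,-0.072,-0.041,0,0,0,1],[0.034,-0.072,-0.041,0,0,0,1],[0.034,-0.072,-0.041,0,0,0,1],[0.034,-0.072,-0.041,0,0,0,1]]]'

```text
clock: 12.15
eef_pos: [514.3, -21.4, 11.2]
eef_rot: [3.141, 0.001, 2.017]
wrist_force: [-0.6, -5.8, 9.2]
finger_gap: 0.5
finger_force: 4.7
```

Emit:
servo_tool --motion '[[[0,0,0,0,0,0,1],[0,0,0,0,0,0,1],[0,0,0.012,0,0,0,1],[0,0,0.026,0,0,0,1],[0,0,0.08,0,0,0,1],[0,0,0.17,0,0,0,1],[0.02,-0.05,0.27,0,0,0,1],[0.05,-0.15,0.33,0,0,0,1],[0.06,-0.25,0.33,0,0,0,1],[0.06,-0.35,0.33,0,0,0,1]]]'

```text
clock: 13.15
eef_pos: [544.1, -183.3, 176.6]
eef_rot: [3.14, 0.001, 2.018]
wrist_force: [0.7, -0.2, -0.7]
finger_gap: 0.3
finger_force: 0.0
```

Emit:
servo_tool --motion '[[[0,-0.1,0,0,0,0,1],[0,-0.15,0,0,0,0,1],[0,-0.15,0,0,0,0,1],[0,-0.15,0,0,0,0,1]]]'

```text
clock: 13.55
eef_pos: [543.3, -256.6, 174.8]
eef_rot: [-3.141, -0.002, 2.016]
wrist_force: [-0.7, -0.6, -0.3]
finger_gap: 0.7
finger_force: 0.0
```

Run:
```python
from cell import manip
from h import *
s=manip.read_state(); print(s["clock"],s["eef_pos"],abs(s["qd"]).max(),s["wrist_force"])
k=manip.camera("top"); D=world(k); e=np.array([-.43135,.90219]); n=np.array([-e[1],e[0]])
q=D[...,:2]-[514.85,-21]; x=q@e-17.5; t=q@n; z=D[...,2]
m=(abs(t)<28)&(x>35)&(x<140); print("box top z",np.median(z[m]),np.polyfit(x[m],z[m],1))
m=(abs(t)<16)&(x>-60)&(x<0); print("bar z",np.median(z[m]))
P=world(k,48); q=P[...,:2]-[514.85,-21]; x=q@e-17.5;t=q@n; f=k["frame"].astype(int); r=(f[...,0]-f[...,1]>34)&(f[...,0]<150)&(abs(t)<22)&(x>15)&(x<160)
print("box x",x[biggest(r)].min(),x[r].max())
```

```text
13.55 [ 543.32830752 -256.62561454  174.78707128] 0.02836565680313381 [-0.74302429 -0.57817436 -0.33632733]
box top z 49.319775060490656 [-3.10997397e-03  4.95192439e+01]
bar z 23.599730028992553
box x 30.003699914764667 148.76198084553909
```

The box now spans lane x 30..149, which is home. It lies flat with its top at 49, the bar is back up at 23.6, and the robot is clear.

```bash
python3 -c "
from cell import manip
print(manip.sign_off())"
```

```text
the job is handed in; nothing more can be done
None
```

The pastel box is home against the end stop, the bar is back up with its catch behind the box, the arm is clear, and the job is handed in (no verdict was returned); my first push stalled at the trench end about 3 mm short, so I nudged the box home above the raised bar and pressed the bar again.

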